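Open the filter housing whose thread hand is unknown

ROBOT

A 7-joint arm with a two-finger parallel gripper is mounted at the origin on a cart in front of the work surface, level with it; the furniture and walls round the work are solid. World frame = base frame: x ahead of the robot, y to its left, z up, the work surface at z = 0. Lengths are in m, angles in rad, forces in N, time in s.
With the tool pointing down it reaches from about 0.4 to 0.85 m from the base axis. Payload 10.4 kg.
Tool frame: the origin (TCP) lies at the very end of the fingers, on their centre line; the grasp point (between the pads) lies 19 mm behind it (grasp_offset is the distance from the TCP to the grasp point, in m); z points along the fingers, y is the line along which they close (so a half turn about z gives the same grasp; the last joint's range is limited). The gripper opens to 85 mm and grips with 20 to 120 N. Pads are 22 mm wide; open, the fingers measure 114 mm over their backs; the gripper's body (76 mm by 85 mm) begins 54 mm behind the grasp point. The pads swing forward as they close: fully open they stand 13 mm farther back than shut.
Start: joints at [1.205, 0.332, -0.065, 1.46, 0.022, 1.35, -0.088], TCP at [0.21, -0.589, 0.231] pointing down, gripper open.
Joint ranges: [-2.6, 2.6], [-0.5, 2.12], [-1.47, 1.34], [0.16, 2.42], [-1.27, 4.41], [0.06, 2.06], [-2.6, 2.6]. Speed limits (rad/s): [2.22, 2.22, 2.79, 2.79, 3.14, 3.14, 3.14].

INTERFACE

Orientations are given as a unit quaternion [x, y, z, w].
In Python, from workcell import * gives the robot as it stands.
- The arm moves only by the tool jog_arm, never from a script. Its argument "plan" is a list of rows, each a list of 3 entries, a list of its own where there are three numbers: the turn, a rotation vector about the tool's x, y, z in rad, then the shift along the tool's x, y, z in m, then the finger opening in m, from 0 to 0.0854. A call has 1 to 8 rows; each row is the pose to reach, as a shift and turn from the pose commanded when the call began, along the tool's axes at that moment; what a row does not reach only later rows make up. A row lasts 1/12 s, in which the tool goes at most 41.7 mm and 7.16 degrees, less where a joint would pass 70% of its speed; a pose out of reach is approached as far as the arm can. A call with a gripper value outside its range is refused whole. The fingers move at their own pace and stop on an object; "force" is the grip in N (left out, the last holds). Time passes only in rows, so rows that repeat a pose let the fingers close. It gives the time, the measured TCP pose, the force, the opening and the grip force at its end, in the units of the state.
- get_obs(): the state, without advancing time (a new reading comes with each control period).
- camera(name): name is "side" or "top"; returns a dict with "img" (420x560x3 uint8, red, green, blue), "mtx" (3x3 intrinsics, pixels), "extrinsics" (4x4, takes a point from camera to world coordinates). Camera axes: x right, y down, z forward; pixel columns grow to the right and rows downward; lengths in m; the calibration is good to about 2 mm. A picture is of the moment at which its call begins. There is no depth.
- hand_in(): hands the job in; it is judged then, once.
The state is a dict: "clock": time; "joint_pos": joint angles; "joint_velocities": joint speeds; "tau": joint torques, N m; "position": TCP position; "ee_rot": TCP orientation; "ft_force": force on the tool from outside, world axes, zero at the start; "torque": the same for the moment, N m; "grip_width": opening from 0.0 (shut) to 1.0 (fully open); "grasp_force": force on a finger pad.
Only numpy, scipy, OpenCV 4.12 (cv2) and the standard library are available. Lean on these libraries where they do the work, as an engineer would, in place of code of your own. Each camera call takes 0.05 s, during which the arm holds its last target. There are 200 camera calls.

TASK

The knob cap of the water-filter housing is locked, and nobody remembers whether it loosens clockwise or anticlockwise: find out by trying, unlock it by a part turn the way that works, then lift it off. Finish while still holding the cap in the gripper, level and steady, 5 to 10 cm straight above the neck it came from; do not put it down or let go. Leave the small glass, the measure, the shaker, the stopper and the jars round about standing where they are.

Things in the scene. Friction and masses are not known exactly. Their poses are not given: they have to be found in the camera images.
- filter_unit: White water-filter unit bolted to the worktop (fixed), base plate 180 x 104 mm. Origin on the worktop under the axis of its round housing (76 mm across), which carries the cap; z up, x points to the valve block behind the housing (70 x 70 mm, centre 76 mm from the axis, top 96 mm above the worktop, lower than the cap's plate).
- neck_top (a point): Centre of the top of the housing's neck, 100 mm above the worktop; the cap's plate rests on it. Hidden quarter-turn lock: one way the cap stops firmly after about 0.1 rad; the other way it turns easily to a firm stop 0.85 rad from locked, and from about 0.6 rad up it lifts straight off (it binds while twisted hard against the stop: ease back 0.1 rad). Which way differs from start to start.
- cap_grip (a point): Point on the axis of the loose metal cap, half-way up the round ribbed knob by which it is gripped (44 mm across, from 19 mm below the point to 19 mm above). 25 mm above neck_top when seated. The knob stands on a round plate and skirt 72 mm across: plate top 19 mm, skirt's lower edge 42 mm below the point. Axes as cap.
- cap: The same cap, 0.1 to 0.2 kg; origin on its axis, under its plate, 25 mm below cap_grip and at neck_top when seated. z up along the axis; x and y agree with those of filter_unit when locked (within 0.03 rad). A tab 12 mm wide sticks out 10 mm from the skirt along -x and shows how far the cap is turned.
- shot_glass: Clear shot glass, 48 mm wide, 61 mm high, standing beside the unit; to be left alone. Origin under its centre.
- jigger: Steel two-ended measure, 43 mm wide, 78 mm high, beside the unit; to be left alone. Origin under its centre.
- salt_shaker: Salt shaker, 44 mm wide, 90 mm high, beside the unit; to be left alone. Origin under its centre.
- olive_jar: Jar with a pale lid, 63 mm wide, 110 mm high, at the left; to be left alone. Origin under its centre.
- nutmeg_jar: Spice jar with a dark lid, 44 mm wide, 105 mm high, at the left; to be left alone. Origin under its centre.
- stopper: Silver bottle stopper, 35 mm wide, 52 mm high, at the right; to be left alone. Origin under its centre.
There are look-alikes about, which are no part of the job. What is shaped like the cap but purple is not meant.

How it is judged:
On the way:
1. the cap is unlocked: turned more than 0.45 rad either way while still seated on the neck (angle between the x axis of cap_grip and the x axis of filter_unit, either way round above 0.45 rad and distance between cap_grip and neck_top below 0.031 m), for 0.1 s.
At the end, for the whole second after the job is handed in: The program has ended with the gripper still holding the cap: the cap is at rest (under 0.03 m/s), level within 0.3 rad, raised 30 to 175 mm from its seat, within 60 mm sideways of the neck's axis, pressed by the fingers with more than 1 N and touching the unit nowhere (z of cap_grip in the frame of neck_top between 0.055 and 0.2 m and horizontal distance between cap_grip and neck_top below 0.06 m and angle between cap_grip's own z axis and vertical below 0.3 rad and contact force between cap and the fingers above 1 N and contact force between cap and filter_unit below 0.05 N and linear speed of cap below 0.03 m/s); the arm keeps its last pose, push and grip.
It fails at once if a bystander is shifted by more than 20 mm or knocked over (distance of any of shot_glass, jigger, salt_shaker, olive_jar, nutmeg_jar, stopper from where it was at the start of the episode above 0.02 m or angle between any of shot_glass, jigger, salt_shaker, olive_jar, nutmeg_jar, stopper's own z axis and vertical above 0.5 rad).
It also fails if it takes over 43 s, if anything falls off the work surface, if the arm or the gripper's body presses on something with over 40 N, if the wrist force passes 120 N, or if a joint passes its speed limit or range.

## Working session

There is one attempt and no reset: what is moved stays moved. The work goes in short steps, Python scripts to look and compute and a tool call to move; the robot and the scene stay as the last step left them, time stands still between calls to the robot, and variables do not carry over. Pictures are saved under pics/ and viewed, at most 10 in all, crops included, and the job is handed in when it is done.

Besides the shell and the picture viewer there is one more tool, called after ">>>" as name(argument=value, ...) on one line, values as JSON. jog_arm: Moves the arm, as the interface text tells. Its arguments: {"type":"object","properties":{"plan":{"type":"array"},"force":{"type":"number"}},"required":["plan"]}

```bash
mkdir -p pics; python3 - <<'E'
from workcell import *
import cv2,numpy as np
np.set_printoptions(precision=4,suppress=True)
for n in("top","side"):
    c=camera(n); cv2.imwrite(f"pics/{n}0.png",c["img"][:,:,::-1]); print(n,c["mtx"],c["extrinsics"])
print(get_obs())
E
```

```text
top [[382.2789   0.     280.5181]
 [  0.     382.2789 205.5562]
 [  0.       0.       1.    ]] [[-0.027  -0.9853  0.1688  0.3503]
 [-0.9996  0.0283  0.0055 -0.0686]
 [-0.0102 -0.1686 -0.9856  1.1646]
 [ 0.      0.      0.      1.    ]]
side [[430.5846   0.     279.9545]
 [  0.     430.5846 209.4433]
 [  0.       0.       1.    ]] [[ 0.9794 -0.1084  0.1705  0.2764]
 [-0.2011 -0.6062  0.7695 -1.0846]
 [ 0.02   -0.7879 -0.6154  0.9402]
 [ 0.      0.      0.      1.    ]]
{'clock': 0.1, 'joint_pos': array([ 1.2054,  0.3328, -0.0647,  1.4609,  0.0216,  1.35  , -0.0885]), 'joint_velocities': array([-0.0005, -0.0007,  0.0002, -0.0028,  0.001 , -0.0007, -0.0008]), 'tau': array([  0.0014, -62.6748,   0.0492, -39.2433,   0.0164,   0.0069,
        -0.    ]), 'position': array([ 0.2099, -0.5883,  0.2306]), 'ee_rot': array([ 0.9853,  0.1706, -0.0001, -0.0007]), 'ft_force': array([-0.8688,  0.6239, -0.3541]), 'torque': array([ 0.047 , -0.0042, -0.0719]), 'grasp_force': 0.0, 'grip_width': 0.9994773317379559}
```

View pics/top0.png

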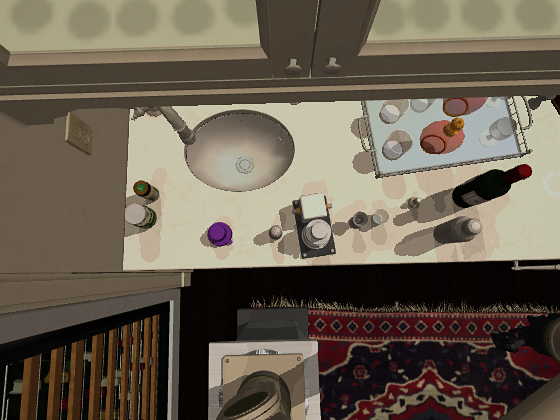

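View pics/side0.png

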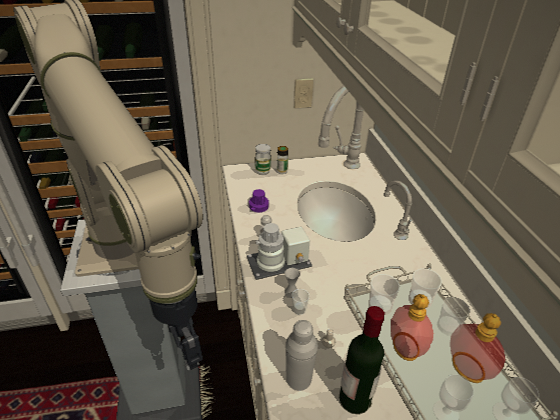

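The top view shows the unit at about (316,232), with the cap knob at about (317,230) and the valve block at (314,206). The shaker is at (275,232), the measure at (359,219), the glass at (379,215) and the stopper at (414,202). In the side view the cap is at about (270,232). The purple look-alike is at (220,234) in the top view.

```bash
python3 - <<'E'
import cv2,numpy as np
a=cv2.imread("pics/top0.png")[185:265,260:390]; b=cv2.imread("pics/side0.png")[205:315,235:335]
a=cv2.resize(a,None,fx=6,fy=6,interpolation=cv2.INTER_CUBIC);b=cv2.resize(b,None,fx=5.4,fy=5.4,interpolation=cv2.INTER_CUBIC)
cv2.imwrite("pics/ca.png",a);cv2.imwrite("pics/cb.png",b)
E
```

```text
(no output)
```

View pics/ca.png

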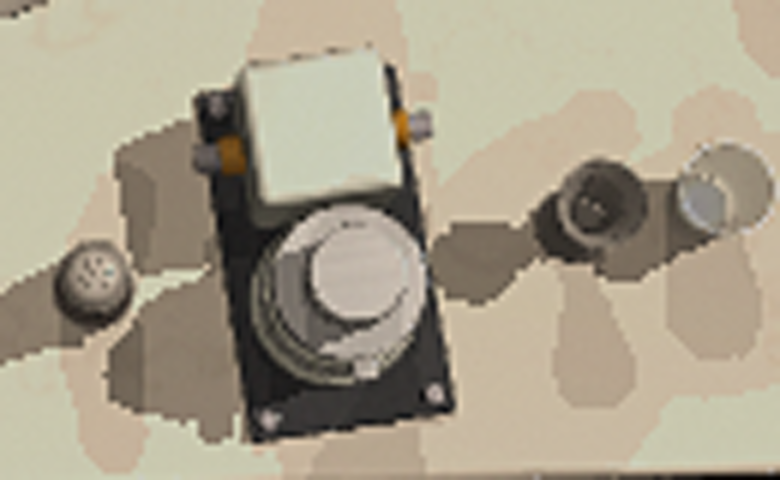

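View pics/cb.png

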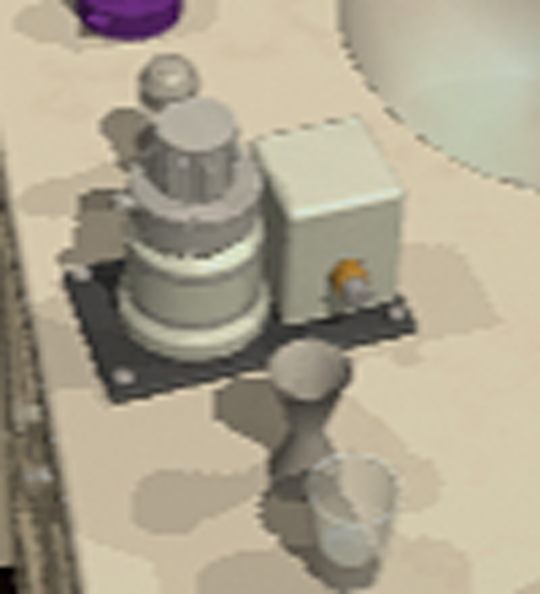

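The crops show the knob top centred at top-view crop (359,276) and side-view crop (196,126). The base plate corners are at top crop (252,442), (455,410) and (195,95), and the tab is at (366,370), pointing towards the robot.

```bash
cat > h.py <<'E'
import numpy as np
from scipy.spatial.transform import Rotation as R
K={"top":(np.array([[382.2789,0,280.5181],[0,382.2789,205.5562],[0,0,1]]),np.array([[-0.027,-0.9853,0.1688,0.3503],[-0.9996,0.0283,0.0055,-0.0686],[-0.0102,-0.1686,-0.9856,1.1646]])),
"side":(np.array([[430.5846,0,279.9545],[0,430.5846,209.4433],[0,0,1]]),np.array([[0.9794,-0.1084,0.1705,0.2764],[-0.2011,-0.6062,0.7695,-1.0846],[0.02,-0.7879,-0.6154,0.9402]]))}
def ray(n,p):
    k,e=K[n]; return e[:,3],e[:,:3]@np.linalg.solve(k,[p[0],p[1],1.])
def plane(n,p,z):
    o,d=ray(n,p); return o+d*(z-o[2])/d[2]
def tri(p,q):
    (o,d),(a,b)=ray("top",p),ray("side",q); s=np.linalg.lstsq(np.c_[d,-b],a-o,rcond=None)[0]
    return (o+d*s[0]+a+b*s[1])/2, np.linalg.norm(o+d*s[0]-a-b*s[1])
T=lambda u,v:((u+.5)/6-.5+260,(v+.5)/6-.5+185)
S=lambda u,v:((u+.5)/5.4-.5+235,(v+.5)/5.4-.5+205)
E
python3 - <<'E'
from h import *
np.set_printoptions(precision=4,suppress=True)
print("knob",plane("top",T(359,276),.144),plane("side",S(196,126),.144),tri(T(359,276),S(196,126)))
c=[plane("top",T(*p),.008) for p in((252,442),(455,410),(195,95),(395,68))]
c2=[plane("side",S(*p),.008) for p in((63,272),(112,402),(415,327))]
print("corners",c,c2)
d=c[2]-c[0];print(np.arctan2(d[1],d[0]),np.linalg.norm(d)); d=c[1]-c[0];print(np.arctan2(d[0],-d[1]),np.linalg.norm(d))
d=c[3]-c[1];print(np.arctan2(d[1],d[0]))
d=c2[2]-c2[1];print("side yaw",np.arctan2(d[1],d[0]))
for n,p,z in(("shaker",(94,280),.09),("jig",(602,203),.078),("glass",(727,190),.061)):print(n,plane("top",T(*p),z))
print("stopper",plane("top",(414,202),.05),"purple",plane("top",(220,232),.1))
print("tab",plane("top",T(366,372),.09))
print(plane("top",(320,95),.6))
E
```

```text
knob [ 0.4542 -0.1651  0.144 ] [ 0.4544 -0.1682  0.144 ] (array([ 0.4547, -0.1654,  0.1415]), np.float64(0.0005045007208701227))
corners [array([ 0.3864, -0.1209,  0.008 ]), array([ 0.3995, -0.223 ,  0.008 ]), array([ 0.5634, -0.0981,  0.008 ]), array([ 0.5745, -0.2012,  0.008 ])] [array([ 0.3861, -0.1246,  0.008 ]), array([ 0.3979, -0.2287,  0.008 ]), array([ 0.5734, -0.2038,  0.008 ])]
0.12812562623185234 0.17846901168731524
0.12751784186026846 0.10287947139988202
0.12402333099813263
side yaw 0.14059705772129744
shaker [ 0.4613 -0.0458  0.09  ]
jig [ 0.4925 -0.2886  0.078 ]
glass [ 0.4994 -0.3529  0.061 ]
stopper [ 0.5405 -0.4566  0.05  ] purple [0.4625 0.1086 0.1   ]
tab [ 0.4147 -0.1715  0.09  ]
[ 0.6218 -0.1324  0.6   ]
```

>>> jog_arm(plan=[[[0,0,0],[0.01,-0.008,-0.01],0.0854],[[0,0,0],[0.03,-0.025,-0.02],0.0854],[[0,0,0],[0.055,-0.047,-0.02],0.0854],[[0,0,0],[0.08,-0.068,-0.02],0.0854],[[0,0,0],[0.105,-0.089,-0.02],0.0854],[[0,0,0],[0.13,-0.11,-0.02],0.0854],[[0,0,0],[0.155,-0.131,-0.02],0.0854],[[0,0,0],[0.18,-0.153,-0.02],0.0854]])

```text
clock: 0.77
position: [0.3291, -0.3818, 0.252]
ee_rot: [0.985, 0.171, 0.0, 0.0]
ft_force: [-0.0, -0.2, 0.2]
grip_width: 1.0
grasp_force: 0.0
```

>>> jog_arm(plan=[[[0,0,0],[0.025,-0.021,0],0.0854],[[0,0,0],[0.05,-0.042,0],0.0854],[[0,0,0],[0.075,-0.063,0],0.0854],[[0,0,0],[0.1,-0.084,0],0.0854],[[0,0,0],[0.125,-0.105,0],0.0854],[[0,0,0],[0.15,-0.126,0],0.0854],[[0,0,0],[0.17,-0.145,0],0.0854],[[0,0,0],[0.18,-0.153,0],0.0854]])

```text
clock: 1.43
position: [0.4477, -0.1746, 0.2521]
ee_rot: [0.985, 0.173, 0.0, 0.0]
ft_force: [0.1, 0.6, 1.4]
grip_width: 0.999
grasp_force: 0.0
```

```bash
cat >> h.py <<'E'
def delta(o,target):
    return R.from_quat(o["ee_rot"]).inv().apply(np.array(target)-o["position"])
E
python3 - <<'E'
from workcell import *
from h import *
import cv2
np.set_printoptions(precision=4,suppress=True)
o=get_obs();print(o["clock"],o["position"],o["ee_rot"],o["joint_pos"],o["ft_force"],delta(o,[.4543,-.166,.16]))
c=[cv2.resize(camera(n)["img"][s],(400,400),interpolation=cv2.INTER_CUBIC) for n,s in(("top",np.s_[150:290,240:380]),("side",np.s_[140:320,180:360]))]
cv2.imwrite("pics/p1.png",np.hstack(c)[:,:,::-1])
E
```

```text
1.4333 [ 0.4477 -0.1746  0.2521] [0.9849 0.1731 0.0004 0.0001] [ 0.7354  0.0258 -0.462   1.7765  0.0116  1.3412 -0.952 ] [0.1441 0.6467 1.408 ] [ 0.0091 -0.0058  0.0921]
```

View pics/p1.png

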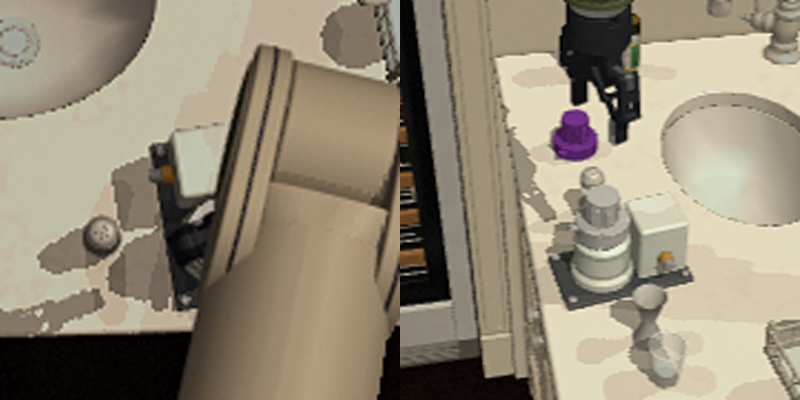

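The gripper (side panel, about (600,100)) is above the cap, and the bystanders haven't moved. I'll centre it and descend.

>>> jog_arm(plan=[[[0,0,0],[0.003,-0.002,0.01],0.0854],[[0,0,0],[0.006,-0.004,0.03],0.0854],[[0,0,0],[0.009,-0.006,0.05],0.0854],[[0,0,0],[0.009,-0.006,0.065],0.0854],[[0,0,0],[0.009,-0.006,0.08],0.0854],[[0,0,0],[0.009,-0.006,0.085],0.0854],[[0,0,0],[0.009,-0.006,0.085],0.0854],[[0,0,0],[0.009,-0.006,0.085],0.0854]])

```text
clock: 2.2
position: [0.4526, -0.1713, 0.1666]
ee_rot: [0.985, 0.17, -0.0, 0.0]
ft_force: [0.2, -0.0, -0.1]
grip_width: 1.0
grasp_force: 0.0
```

```bash
python3 - <<'E'
from workcell import *
from h import *
import cv2
np.set_printoptions(precision=4,suppress=True)
o=get_obs();print(o["clock"],o["position"],o["ee_rot"],o["ft_force"],delta(o,[.4545,-.166,.113]))
cv2.imwrite("pics/p2.png",cv2.resize(camera("side")["img"][160:280,210:330],(600,600),interpolation=cv2.INTER_CUBIC)[:,:,::-1])
E
```

```text
2.2 [ 0.4526 -0.1713  0.1666] [ 0.9854  0.1701 -0.      0.0001] [ 0.232  -0.0301 -0.1402] [ 0.0036 -0.0043  0.0536]
```

View pics/p2.png

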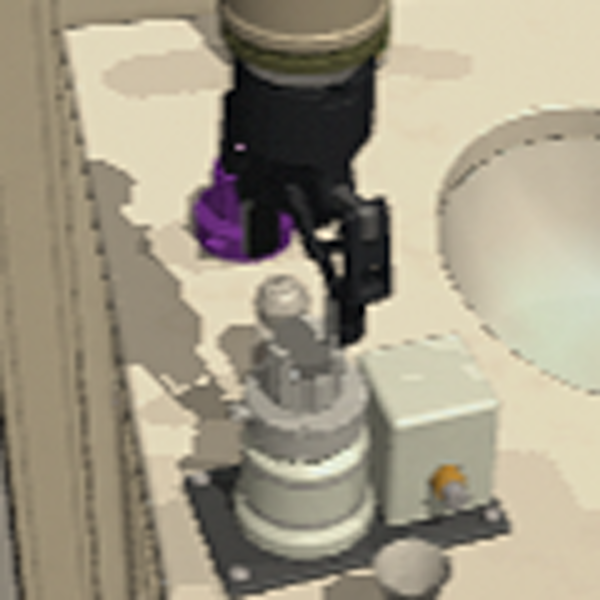

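The fingers (side crop, tips about (265,250) and (350,340)) straddle the knob, whose top is at about (300,340). I'll descend, then close gently.

>>> jog_arm(plan=[[[0,0,0],[0.002,-0.002,0.01],0.0854],[[0,0,0],[0.0035,-0.004,0.022],0.0854],[[0,0,0],[0.0035,-0.004,0.034],0.0854],[[0,0,0],[0.0035,-0.004,0.044],0.0854],[[0,0,0],[0.0035,-0.004,0.051],0.0854],[[0,0,0],[0.0035,-0.004,0.0535],0.0854],[[0,0,0],[0.0035,-0.004,0.0535],0.0854],[[0,0,0],[0.0035,-0.004,0.0535],0.0854]])

```text
clock: 2.92
position: [0.455, -0.1659, 0.1131]
ee_rot: [0.985, 0.171, 0.0, 0.0]
ft_force: [-0.6, -0.2, -0.1]
grip_width: 1.0
grasp_force: 0.0
```

>>> jog_arm(plan=[[[0,0,0],[0,0,0],0.07],[[0,0,0],[0,0,0],0.06],[[0,0,0],[0,0,0],0.055],[[0,0,0],[0,0,0],0.052],[[0,0,0],[0,0,0],0.049],[[0,0,0],[0,0,0],0.046],[[0,0,0],[0,0,0],0.043],[[0,0,0],[0,0,0],0.04]], force=20)

```text
clock: 3.58
position: [0.4548, -0.1659, 0.113]
ee_rot: [0.985, 0.171, 0.0, 0.0]
ft_force: [-0.6, -0.7, 2.5]
grip_width: 0.509
grasp_force: 20.2
```

```bash
python3 - <<'E'
from workcell import *
from h import *
np.set_printoptions(precision=4,suppress=True)
o=get_obs();print(o["clock"],o["position"],o["ee_rot"],o["ft_force"],o["torque"],o["grip_width"],o["grasp_force"],o["joint_pos"])
E
```

```text
3.5833 [ 0.4548 -0.1659  0.113 ] [0.9853 0.1706 0.0001 0.0002] [-0.6048 -0.7147  2.517 ] [-0.0521  0.1937 -0.0157] 0.5093948535210503 20.204649567604065 [ 0.7003  0.1638 -0.4766  1.9452  0.0866  1.0519 -1.0418]
```

>>> jog_arm(plan=[[[0,0,0],[0,0,0],0.03],[[0,0,0],[0,0,0],0.03],[[0,0,0.03],[0,0,0],0.03],[[0,0,0.07],[0,0,0],0.03],[[0,0,0.11],[0,0,0],0.03],[[0,0,0.15],[0,0,0],0.03],[[0,0,0.18],[0,0,0],0.03],[[0,0,0.18],[0,0,0],0.03]], force=60)

```text
clock: 4.25
position: [0.4552, -0.1659, 0.1132]
ee_rot: [0.997, 0.081, 0.0, 0.0]
ft_force: [1.2, -1.0, 4.3]
grip_width: 0.499
grasp_force: 60.2
```

```bash
python3 - <<'E'
from workcell import *
from h import *
np.set_printoptions(precision=4,suppress=True)
o=get_obs();print(o["clock"],o["position"],2*np.arctan2(o["ee_rot"][1],o["ee_rot"][0]),o["ft_force"],o["torque"],o["grip_width"],o["grasp_force"],o["joint_pos"][6])
E
```

```text
4.25 [ 0.4552 -0.1659  0.1132] 0.16141793523975906 [ 1.1958 -0.9925  4.3236] [ 0.0453 -0.0056 -0.0986] 0.49861789548644586 60.23231863975525 -1.2206179390972356
```

Torque is almost zero past 0.1 rad, so this is the free direction. I'll continue to about 0.74 rad.

>>> jog_arm(plan=[[[0,0,0.06],[0,0,0],0.03],[[0,0,0.14],[0,0,0],0.03],[[0,0,0.22],[0,0,0],0.03],[[0,0,0.3],[0,0,0],0.03],[[0,0,0.38],[0,0,0],0.03],[[0,0,0.46],[0,0,0],0.03],[[0,0,0.54],[0,0,0],0.03],[[0,0,0.56],[0,0,0],0.03]])

```text
clock: 4.92
position: [0.4552, -0.166, 0.1132]
ee_rot: [0.98, -0.199, 0.001, 0.0]
ft_force: [0.7, -0.2, 5.5]
grip_width: 0.501
grasp_force: 60.3
```

```bash
python3 - <<'E'
from workcell import *
from h import *
import cv2
np.set_printoptions(precision=4,suppress=True)
o=get_obs();print(o["clock"],o["position"],2*np.arctan2(o["ee_rot"][1],o["ee_rot"][0]),o["ft_force"],o["torque"],o["grip_width"],o["grasp_force"],o["joint_pos"][6])
cv2.imwrite("pics/p3.png",cv2.resize(camera("side")["img"][180:280,220:320],(600,600),interpolation=cv2.INTER_CUBIC)[:,:,::-1])
E
```

```text
4.9167 [ 0.4552 -0.166   0.1132] -0.39990230629640705 [ 0.6981 -0.2023  5.5261] [-0.1032 -0.0478  0.1065] 0.5010594130193459 60.25944113731384 -1.7741482642601814
```

View pics/p3.png

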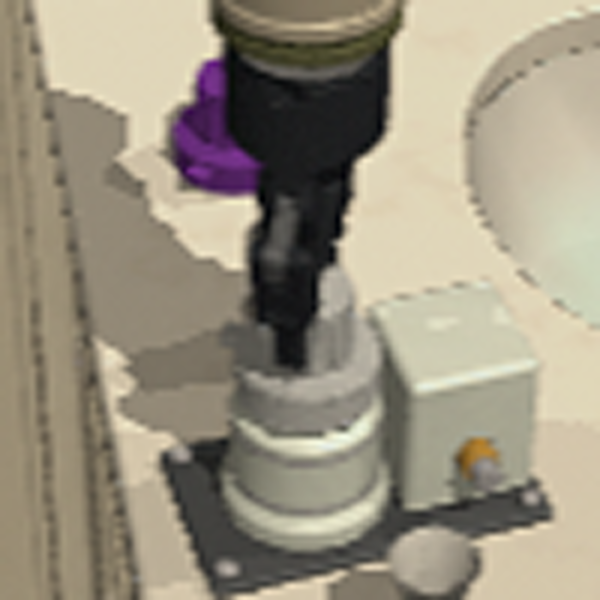

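The tab, which was at the skirt's left edge, has gone round the far side, so the cap turned with the fingers (0.74 rad). Now I'll lift.

>>> jog_arm(plan=[[[0,0,0],[0,0,0],0.03],[[0,0,0],[0,0,-0.002],0.03],[[0,0,0],[0,0,-0.005],0.03],[[0,0,0],[0,0,-0.009],0.03],[[0,0,0],[0,0,-0.013],0.03],[[0,0,0],[0,0,-0.017],0.03],[[0,0,0],[0,0,-0.02],0.03],[[0,0,0],[0,0,-0.02],0.03]])

```text
clock: 5.63
position: [0.4551, -0.166, 0.1336]
ee_rot: [0.98, -0.197, 0.001, 0.0]
ft_force: [-0.7, 1.7, -2.1]
grip_width: 0.493
grasp_force: 60.9
```

>>> jog_arm(plan=[[[0,0,0],[0,0,-0.005],0.03],[[0,0,0],[0,0,-0.015],0.03],[[0,0,0],[0,0,-0.027],0.03],[[0,0,0],[0,0,-0.039],0.03],[[0,0,0],[0,0,-0.049],0.03],[[0,0,0],[0,0,-0.054],0.03],[[0,0,0],[0,0,-0.055],0.03],[[0,0,0],[0,0,-0.055],0.03]])

```text
clock: 6.3
position: [0.4548, -0.1659, 0.188]
ee_rot: [0.98, -0.197, 0.0, 0.0]
ft_force: [0.2, -0.9, -2.2]
grip_width: 0.498
grasp_force: 61.0
```

>>> jog_arm(plan=[[[0,0,0],[0,0,0],0.03],[[0,0,0],[0,0,0],0.03],[[0,0,0],[0,0,0],0.03],[[0,0,0],[0,0,0],0.03],[[0,0,0],[0,0,0],0.03],[[0,0,0],[0,0,0],0.03]])

```text
clock: 6.8
position: [0.4547, -0.1658, 0.1877]
ee_rot: [0.98, -0.197, -0.0, -0.0]
ft_force: [0.4, 0.9, -1.6]
grip_width: 0.497
grasp_force: 61.0
```

```bash
python3 - <<'E'
from workcell import *
import cv2
o=get_obs();print(o["clock"],o["position"],o["ft_force"],o["grip_width"],o["grasp_force"],abs(o["joint_velocities"]).max())
cv2.imwrite("pics/p4.png",cv2.resize(camera("side")["img"][140:320,200:380],(600,600),interpolation=cv2.INTER_CUBIC)[:,:,::-1])
E
```

```text
6.8 [ 0.45466398 -0.16581186  0.18766936] [ 0.42766077  0.86772414 -1.64228438] 0.49700941159595785 60.999101400375366 0.0019440033677372943
```

View pics/p4.png

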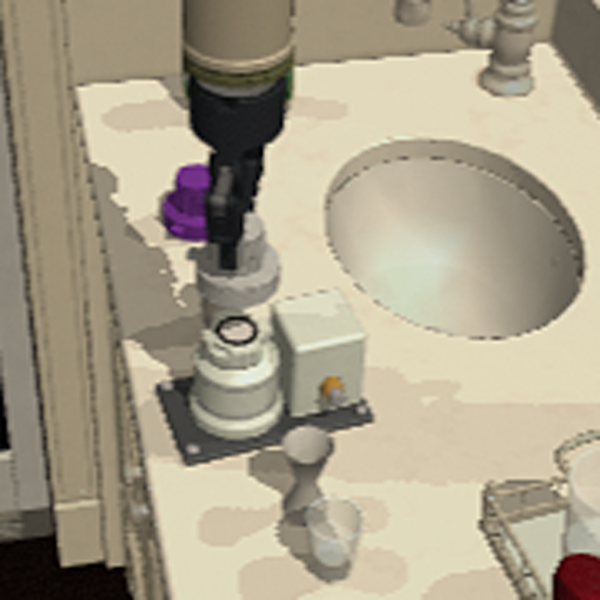

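The cap is held level at about (238,270), clear of the bare neck at (237,335). It's raised about 75 mm and at rest, and the bystanders in view (the measure and glass) stand where they were.

```bash
python3 -c "
from workcell import *
print(hand_in())"
```

```text
the job is handed in; nothing more can be done
None
```

The cap loosened clockwise (seen from above). I turned it about 0.74 rad, lifted it off and handed the job in with the gripper still holding it level and steady about 75 mm above the neck; the hand-in gave no verdict.

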